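Hold the kibble dispenser's gate open for brushing out

TASK

The empty kibble dispenser's chute is about to be brushed out. Lock its suction foot to the quartz by pressing the blue clamp lever on its side all the way down until it clicks and stays, then flip the red safety catch up and right back off the black-gripped pour handle, pull that handle forward as far as it goes and finish while still holding it there, so that the gate stays wide open. Leave the crumb bowl under the spout and everything else on the console where it is.

Things in the scene. Friction and masses are not known exactly. Their poses are not given: they have to be found in the camera images.
- dispenser: kibble dispenser, fixed; origin on the console, front (spout, handle) = its -x, z up. In its frame, mm: grey suction foot x -20..140, y -80..80, 34 high; clear hopper x 26..146, y -70..70, clear lid's top 290 up (knob 304); clear chute 72 wide, its nose at x -114, its spout 95 up, its cover under 210 up. Free space beside grip and catch
- clamp (a joint): blue clamp lever on the foot's -y side, hinged on a line along the dispenser's x: 0 = raised 0.85 rad above level (sprung), 0.82 = stop, pressed down nearly level. Press it right to its stop: a sprung pawl in the foot clicks in past about 0.7 and then holds it at about 0.78; let go before that, it springs up again. Needs 3 to 7 N at the pad
- clamp_pad (a point): middle of the upper face of the clamp lever's end pad (30 mm along the dispenser's x, 34 mm along the lever, 10 mm thick); 90 mm from the hinge; about 95 mm above the console when raised, 33 mm when down. Its frame turns with the lever and matches the dispenser's at joint 0
- clamp_hinge (a point): hinge point of the clamp lever, at x 54, y -85, z 24 mm in the dispenser's frame; axes those of the dispenser; does not move
- catch (a joint): red safety catch: a hook 10 mm wide over the top of the handle grip, its nose hanging 8 mm in front of it, so the handle moves at most 0.07 rad. Hinged behind the grip on a line along the dispenser's y. 0 = closed, 1.2 rad = stop, flipped up and back (to the dispenser's +x); friction (0.03 N m) keeps it where it is left; it is clear of the handle from 0.4 rad, well back from 0.7
- catch_tab (a point): near the middle of the catch's upright thumb tab (24 mm along x, 10 mm thick along y, top 12 mm above this point), 279 mm above the console when closed; turns with the catch. At joint 0 it lies 58 mm in front of and 74 mm above the catch's hinge. The 18 mm wide handle grip stands 27 mm below it
- catch_hinge (a point): hinge point of the catch, at x -50, y 0, z 205 mm in the dispenser's frame; axes those of the dispenser; does not move
- handle_turn (a joint): pour handle with the orange gate under its pivot, hinged on a line along the dispenser's y: 0 = gate shut (sprung), 0.7 rad = stop, gate wide open. Grows as the grip is pulled forward (the dispenser's -x) and down; it springs shut when let go. The pull at the grip grows from 2.5 to about 6 N
- handle_grip (a point): point inside the handle's black grip, 8 mm above its middle and 19 mm below its top, 233 mm above the console at joint 0; turns with the handle. At joint 0 it lies 22 mm in front of and 98 mm above the pivot
- handle: the pour handle: a steel bail on the chute's sides (94 mm wide, 48 mm up from the pivot) whose short stem carries the black grip, an upright bar 14 mm (x) x 18 mm (y) x 54 mm (z) with its middle 22 mm in front of and 90 mm above the pivot at joint 0; origin at the pivot; turns with the handle, axes those of the dispenser at joint 0
- handle_pivot (a point): pivot of the handle, at x -75, y 0, z 135 mm in the dispenser's frame; axes those of the dispenser; does not move
- bowl: speckled grey ceramic bowl, 100 mm across, 42 mm high, standing under the spout to catch crumbs; origin at the centre of its underside
- brush: red plastic brush, 180 x 52 x 28 mm, lying bristles down; origin underneath its middle
- treat_jar: glass jar with a steel lid, 84 mm across, 130 mm high; origin at the centre of its underside
- kibble_cup: steel measuring cup 60 mm across and 50 mm high with a flat handle reaching 108 mm towards its -x; origin at the centre of its underside
- tiers: two stacked clear acrylic trays, 200 x 280 mm, 150 mm high, with a spring clip on the front rim; fixed; origin at the centre of the underside
- ball_center (a point): centre of the green rubber ball, 60 mm across, in the upper tray's +y cell
- tag_ring: steel tag ring, 52 mm across, 6 mm thick, flat in the upper tray's middle cell; origin at the centre of its underside

How it is judged:
By the outcome, as a careful person would: the job done as asked, in the order asked, and still so for the second after the job is handed in, while the arm keeps its last pose, push and grip.
It also fails if it takes over 67 s, if anything falls off the work surface, if the arm or the gripper's body presses on something with over 40 N, if the wrist force passes 120 N, or if a joint passes its speed limit or range.

ROBOT

A 6-joint arm with a two-finger parallel gripper is mounted at the origin on the work surface. World frame = base frame: x ahead of the robot, y to its left, z up, the work surface at z = 0. Lengths are in m, angles in rad, forces in N, time in s.
With the tool pointing down it reaches from about 0.375 to 0.9 m from the base axis. Payload 3.1 kg.
Tool frame: the origin (TCP) lies on the centre line of the jaws, within the pads' length; the fingertips stand 22 mm ahead of it and the grasp point (between the pads) lies 3 mm ahead of it; z points along the fingers, y is the line along which they close (so a half turn about z gives the same grasp; the last joint's range is limited). The gripper opens to 85 mm and grips with 20 to 120 N. Pads are 22 mm wide; open, the fingers measure 114 mm over their backs; the gripper's body (76 mm by 85 mm) begins 54 mm behind the grasp point. The pads swing forward as they close: fully open they stand 13 mm farther back than shut.
Start: joints at [-1.435, 0.527, 1.433, -0, 1.181, -0.178], TCP at [0.193, -0.594, 0.253] pointing down, gripper open.
Joint ranges: [-3.08, 3.08], [-0.75, 2.2], [0.22, 2.44], [-1.43, 4.57], [0, 2.65], [-2.85, 2.85]. Speed limits (rad/s): [2.79, 2.79, 3.14, 3.14, 3.14, 3.14].

INTERFACE

Orientations are given as a unit quaternion [x, y, z, w].
In Python, from station import manip gives the robot as it stands.
- The arm moves only by the tool drive_effector, called as a command line: name --argument value ..., lists and objects as JSON in quotes. Schema: {"type":"object","properties":{"steps":{"type":"array","items":{"type":"object","properties":{"tx":{"type":"number"},"ty":{"type":"number"},"tz":{"type":"number"},"spin":{"type":"number"},"jaw":{"type":"number"}},"additionalProperties":false,"required":["jaw"]},"minItems":1,"maxItems":20},"grip_n":{"type":"number"},"only":{"type":"string"},"quiet":{"type":"boolean"},"lines":{"type":"string"}},"required":["steps"],"additionalProperties":false}. steps is a list of rows, 1 to 20 of them, each an object with the fields tx, ty, tz (the shift in units of 50 mm), spin (a turn about the tool's z in units of 0.2 rad), jaw (the opening from 0.0 (shut) to 1.0 (fully open)); a field left out counts as zero (the opening has to be given); each row is the pose to reach, as a shift and turn from the pose commanded when the call began, along the tool's axes at that moment; what a row does not reach only later rows make up. A row lasts 1/10 s, in which the tool goes at most 0.05 m and 0.15 rad, less where a joint would pass 70% of its speed; a pose out of reach is approached as far as the arm can. The fingers move at their own pace and stop on an object; grip_n is the grip in N (left out, the last holds). Time passes only in rows, so rows that do not move let the fingers close. The tool returns the time, the measured TCP pose, the force, the opening and the grip force at its end. only (a regular expression) keeps the lines of the reply that match it, lines (a string "A,B") keeps lines A to B, and quiet returns only ok. Input that does not fit is refused with a message, and nothing moves.
- manip.sense(): the state, without advancing time (a new reading comes with each control period).
- manip.snapshot(name): name is "scene" or "top" or "wrist"; returns a dict with "pixels" (480x640x3 uint8, red, green, blue), "range_z" (480x640 float32, m along the optical axis (not along the pixel's ray), 0 where there is no reading), "fov_y" (degrees; the focal length in pixels is half the picture's height over the tangent of half this angle, whatever the lens; pixels are square), "cx", "cy" (the principal point, pixels), "R" (3x3) and "t" (3): a world point X has camera coordinates R X + t; the wrist camera has in their place "hand_eye" (4x4, takes a point from camera to tool coordinates, whose origin is the TCP and whose axes are the flange's). Camera axes: x right, y down, z forward; pixel columns grow to the right and rows downward; lengths in m; the calibration is good to about 2 mm. A picture is of the moment at which its call begins: read the wrist's pose just before it.
- manip.sign_off(): hands the job in; it is judged then, once.
The state is a dict: "t": time; "q": joint angles; "qd": joint speeds; "tau": joint torques, N m; "tcp_pos": TCP position; "tool_rot": TCP orientation; "force": force on the tool from outside, world axes, zero at the start; "ft_torque": the same for the moment, N m; "finger_gap": opening from 0.0 (shut) to 1.0 (fully open); "gripper_force": force on a finger pad.
Only numpy, scipy, OpenCV 4.12 (cv2) and the standard library are available. Lean on these libraries where they do the work, as an engineer would, in place of code of your own. Each camera call takes 0.05 s, during which the arm holds its last target. There are 200 camera calls.

## Working session

There is one attempt and no reset: what is moved stays moved. The work goes in short steps, Python scripts to look and compute and a tool call to move; the robot and the scene stay as the last step left them, time stands still between calls to the robot, and variables do not carry over. Pictures are saved under pics/ and viewed, at most 10 in all, crops included, and the job is handed in when it is done.

```bash
ls; mkdir -p pics; cat > h.py <<'E'
import numpy as np, cv2
from station import manip
from scipy.spatial.transform import Rotation as Ro
def shot(n):
    s=manip.sense(); d=manip.snapshot(n); d['s']=s
    f=240/np.tan(np.radians(d['fov_y'])/2); d['f']=f
    v,u=np.mgrid[0:480,0:640]; z=d['range_z']
    P=np.stack([(u-d['cx'])/f*z,(v-d['cy'])/f*z,z],-1)
    if n=='wrist':
        H=np.array(d['hand_eye']); P=P@H[:3,:3].T+H[:3,3]
        P=P@Ro.from_quat(s['tool_rot']).as_matrix().T+s['tcp_pos']
    else: P=(P-np.array(d['t']))@np.array(d['R'])
    P[z==0]=np.nan; d['P']=P; return d
def save(d,name): cv2.imwrite('pics/'+name,d['pixels'][:,:,::-1])
E
python3 - <<'E'
from h import *
for n in('scene','top','wrist'):
    d=shot(n); save(d,n+'0.png'); np.savez('/tmp/'+n,P=d['P'],px=d['pixels'])
a=[cv2.imread(f'pics/{n}0.png') for n in('scene','top')]
print(manip.sense())
E
```

```text
pics
station.py
{'t': 0.15, 'q': array([-1.43549707e+00,  5.28270923e-01,  1.43363150e+00, -8.28915610e-06,
        1.18138864e+00, -1.78498279e-01]), 'qd': array([ 1.13734258e-03, -1.10757241e-03, -3.98536967e-03, -7.36919526e-04,
        6.24503202e-05, -1.44126936e-03]), 'tau': array([ 5.30558918e-04, -4.42746520e+01, -1.78274274e+01, -2.70538230e-04,
        5.61560970e-03, -1.80601411e-06]), 'tcp_pos': array([ 0.19287619, -0.59394675,  0.25253966]), 'tool_rot': array([ 9.87716015e-01,  1.56257327e-01,  1.45088540e-05, -8.49086341e-04]), 'force': array([ 0.60325698, -0.0111298 ,  0.2161563 ]), 'ft_torque': array([-0.02931501, -0.01512476, -0.03205525]), 'gripper_force': 0.0, 'finger_gap': 1.0007419932762827}
```

View pics/scene0.png

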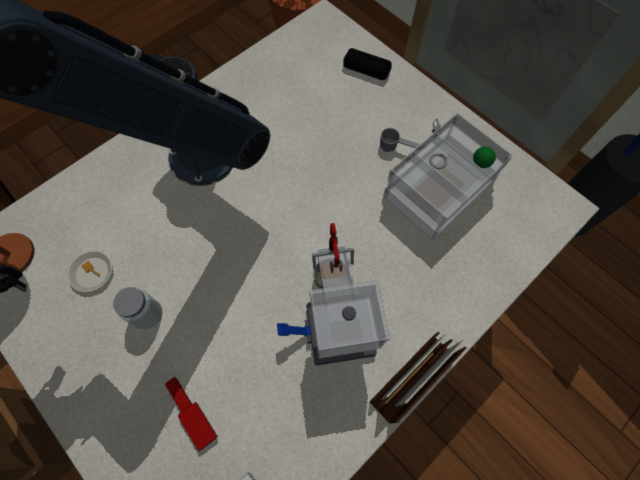

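View pics/top0.png

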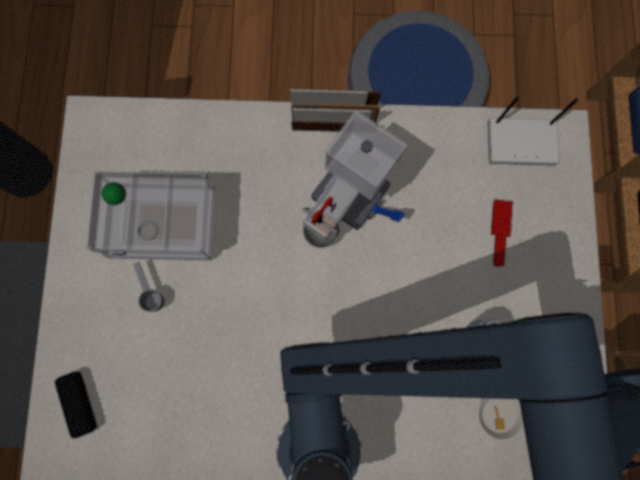

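Scene: dispenser near (345,320), blue lever (293,330), red catch (334,245). Top: lever (388,213), catch (322,210), bowl under spout (321,235).

```bash
python3 - <<'E'
from h import *
for n,box in(('scene',(270,380,210,350)),('top',(290,420,100,250))):
    D=np.load(f'/tmp/{n}.npz');P=D['P'];p=D['px'].astype(int)
    m0=np.zeros((480,640),bool);m0[box[2]:box[3],box[0]:box[1]]=1
    r,g,b=p[...,0],p[...,1],p[...,2]
    for nm,m in(('blue',(b>1.6*r)&(b>80)),('red',(r>2*g)&(r>2*b)&(r>80))):
        m=m&m0; Q=P[m];Q=Q[~np.isnan(Q[:,0])]
        print(n,nm,len(Q),'med',np.median(Q,0).round(3),'min',Q.min(0).round(3),'max',Q.max(0).round(3))
        if nm=='blue':
            # principal direction in xy
            q=Q[:,:2]-Q[:,:2].mean(0);print(' dir',np.linalg.svd(q,full_matrices=0)[2][0])
        hi=Q[Q[:,2]>Q[:,2].max()-.012];print(' top',hi.mean(0).round(4),len(hi)); lo=Q[Q[:,2]<Q[:,2].min()+.015];print(' low',lo.mean(0).round(4))
    # transparent lid points? print points in height 0.25..0.32
    Q=P[m0];Q=Q[(Q[:,2]>.28)&(Q[:,2]<.32)];print(n,'lid',len(Q))
    if len(Q)>20:print(cv2.minAreaRect((Q[:,:2]*1000).astype(np.float32)),np.median(Q[:,2]))
    Q=P[m0];Q=Q[(Q[:,2]>.20)&(Q[:,2]<.27)];print('  200-270',len(Q))
    Q=P[m0];Q=Q[(Q[:,2]>.025)&(Q[:,2]<.04)];print('  foot',len(Q),np.nanmin(Q,0),np.nanmax(Q,0))
E
```

```text
scene blue 279 med [ 0.609 -0.17   0.076] min [ 0.581 -0.203  0.027] max [ 0.642 -0.128  0.11 ]
 dir [0.57607264 0.8173985 ]
 top [ 0.5945 -0.1911  0.1037] 65
 low [ 0.631  -0.139   0.0345]
scene red 104 med [0.571 0.006 0.264] min [ 0.537 -0.013  0.259] max [0.597 0.031 0.294]
 top [0.5468 0.0232 0.2913] 36
 low [0.5802 0.001  0.2629]
scene lid 4183
((647.1989135742188, -45.17976379394531), (145.4729766845703, 268.20184326171875), 55.53284454345703) 0.2899124382609999
  200-270 455
  foot 367 [ 0.52253474 -0.15930444  0.02500487] [0.68316747 0.01213869 0.03953879]
top blue 238 med [ 0.608 -0.168  0.074] min [ 0.581 -0.199  0.027] max [ 0.64  -0.127  0.11 ]
 dir [-0.56813107 -0.82293809]
 top [ 0.5927 -0.1882  0.1034] 56
 low [ 0.6284 -0.137   0.0331]
top red 95 med [0.567 0.01  0.266] min [ 0.534 -0.008  0.255] max [0.592 0.034 0.294]
 top [0.5436 0.0245 0.2901] 38
 low [0.5764 0.0029 0.2623]
top lid 3465
((646.0256958007812, -44.77392578125), (146.53689575195312, 270.04248046875), 56.08283996582031) 0.2895996954395736
  200-270 917
  foot 1317 [ 0.51760143 -0.1764706   0.02502262] [0.89348718 0.09776058 0.0399609 ]
```

```bash
python3 - <<'E'
import cv2
a=cv2.imread('pics/scene0.png')[210:370,260:400];b=cv2.imread('pics/top0.png')[100:260,280:420]
c=cv2.hconcat([a,b]);cv2.imwrite('pics/crop1.png',cv2.resize(c,None,fx=2.8,fy=2.8,interpolation=cv2.INTER_CUBIC))
E
```

```text
(no output)
```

View pics/crop1.png

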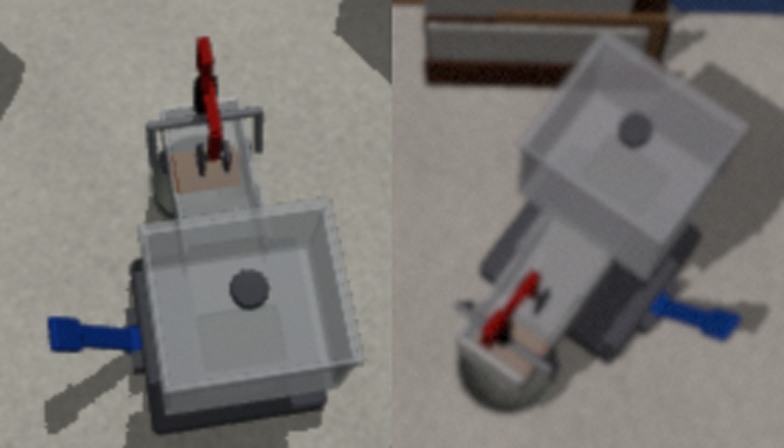

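```bash
cat >> h.py <<'E'
def frame():
    F=np.load('/tmp/frame.npy'); yaw=F[2]; c,s=np.cos(yaw),np.sin(yaw)
    return np.array([[c,-s,0],[s,c,0],[0,0,1]]),np.array([F[0],F[1],0])
E
python3 - <<'E'
from h import *
out=[]
for n,box in(('scene',(270,400,270,380)),('top',(320,420,100,200))):
    D=np.load(f'/tmp/{n}.npz');P=D['P'];Q=P[box[2]:box[3],box[0]:box[1]].reshape(-1,3)
    Q=Q[(Q[:,2]>.28)&(Q[:,2]<.30)]
    r=cv2.minAreaRect((Q[:,:2]*1000).astype(np.float32));print(n,len(Q),r)
    (w,h),a=r[1],r[2]
    # y axis is long side(140)
    ang=a if w>h else a+90
    yaw=np.radians(ang-90)
    while np.cos(yaw+np.radians(35))<0: yaw+=np.pi
    c,s=np.cos(yaw),np.sin(yaw)
    o=np.array(r[0])/1000-.086*np.array([c,s]);out.append([*o,yaw]);print(np.degrees(yaw),o)
    R=np.array([[c,-s],[s,c]])
    p=D['px'].astype(int);m0=np.zeros((480,640),bool)
    for nm,q in(('padtop',(.5936,-.1897)),('tab',(.545,.024)),('catchlow',(.578,.002))):
        print(nm,(R.T@(np.array(q)-o)).round(4))
np.save('/tmp/frame',np.mean(out,0))
# blue lever lateral mean and red lateral mean
R,o=frame()
for n,box in(('scene',(270,380,210,350)),('top',(290,420,100,250))):
    D=np.load(f'/tmp/{n}.npz');P=D['P'];p=D['px'].astype(int);r,g,b=p[...,0],p[...,1],p[...,2]
    m0=np.zeros((480,640),bool);m0[box[2]:box[3],box[0]:box[1]]=1
    for nm,m in(('blue',(b>1.6*r)&(b>80)),('red',(r>2*g)&(r>2*b)&(r>80))):
        Q=(P[m&m0]-o)@R;Q=Q[~np.isnan(Q[:,0])];print(n,nm,np.percentile(Q,[2,50,98],axis=0).round(4).tolist())
        i=0 if nm=='blue' else 1; j=1-i; print('slope',np.polyfit(Q[:,j],Q[:,i],1))
for q in ([.054,-.085,.024],[.054,-.085-.09*np.cos(.85),.095],[-.108,0,.279],[-.097,0,.233],[-.05,0,.205]): print((R@q+o).round(4))
E
```

```text
scene 4268 ((705.7760620117188, -84.72244262695312), (146.33740234375, 127.04887390136719), 55.65702438354492)
-34.34297561645508 [ 0.63476798 -0.03620593]
padtop [ 0.0526 -0.15  ]
tab [-0.1081 -0.0009]
catchlow [-0.0684 -0.0005]
top 3306 ((704.678466796875, -84.21244812011719), (146.53689575195312, 128.68414306640625), 56.08283996582031)
-33.91716003417969 [ 0.63331178 -0.03622499]
padtop [ 0.0527 -0.1495]
tab [-0.1069  0.0007]
catchlow [-0.0672  0.0009]
scene blue [[0.0418, -0.1561, 0.0306], [0.0541, -0.1258, 0.0755], [0.066, -0.0809, 0.1067]]
slope [0.01671957 0.0562842 ]
scene red [[-0.1154, -0.0038, 0.2593], [-0.0763, 0.0007, 0.264], [-0.0467, 0.0046, 0.2931]]
slope [-0.00132523  0.00032486]
top blue [[0.0396, -0.1547, 0.0283], [0.0518, -0.1244, 0.0742], [0.0643, -0.0804, 0.1081]]
slope [0.00783289 0.05270544]
top red [[-0.1194, -0.0044, 0.2573], [-0.0803, -0.0001, 0.2655], [-0.0528, 0.0038, 0.2934]]
slope [-0.0023825  -0.00037185]
[ 0.631  -0.1369  0.024 ]
[ 0.5977 -0.186   0.095 ]
[0.5446 0.0244 0.279 ]
[0.5537 0.0182 0.233 ]
[ 0.5927 -0.0082  0.205 ]
```

```bash
cat > rel.py <<'E'
import sys
from h import *
R,o=frame(); s=manip.sense(); T=Ro.from_quat(s['tool_rot']).as_matrix()
print('t',s['t'],'disp tcp',((s['tcp_pos']-o)@R).round(4),'tool->disp\n',(R.T@T).round(3),'F',(s['force']@R).round(1),'gap',round(s['finger_gap'],3),'gf',s['gripper_force'])
for a in sys.argv[1:]:
    p=np.array([float(x) for x in a.split(',')])
    print(a,'->',(T.T@(R@p+o-s['tcp_pos'])).round(4))
E
python3 rel.py .054,-.145,.160; python3 -c "print(0)"
```

```text
t 0.15 disp tcp [-0.0523 -0.7092  0.2525] tool->disp
 [[ 0.614  0.789 -0.001]
 [ 0.789 -0.614  0.001]
 [ 0.    -0.002 -1.   ]] F [0.5 0.3 0.2] gap 1.001 gf 0.0
.054,-.145,.160 -> [ 0.5105 -0.2625  0.0931]
0
```
Need turn 52.1°=0.909. Total distance 0.58 → 12+ rows at .05. Safe z: hold z until near; lower half. Collisions with jar? jar 0.130 at around... fine.

The manual's scale: shifts go in units of 50 mm and turns go in units of 0.2 rad. Converting my numbers, 0.5105 m is 10.21, 0.505 m is 10.1, 0.909 rad is 4.545.

drive_effector --steps '[{"tx": 0.8,"ty": -0.4,"spin": 0.5,"jaw": 0},{"tx": 1.6,"ty": -0.8,"spin": 1,"jaw": 0},{"tx": 2.4,"ty": -1.2,"spin": 1.5,"jaw": 0},{"tx": 3.2,"ty": -1.6,"spin": 2,"jaw": 0},{"tx": 4,"ty": -2,"spin": 2.5,"jaw": 0},{"tx": 4.8,"ty": -2.4,"spin": 3,"jaw": 0},{"tx": 5.6,"ty": -2.8,"spin": 3.5,"jaw": 0},{"tx": 6.4,"ty": -3.2,"spin": 4,"jaw": 0},{"tx": 7.2,"ty": -3.6,"spin": 4.545,"jaw": 0},{"tx": 8,"ty": -4,"tz": 0.4,"spin": 4.545,"jaw": 0},{"tx": 8.8,"ty": -4.4,"tz": 0.8,"spin": 4.545,"jaw": 0},{"tx": 9.6,"ty": -4.8,"tz": 1.2,"spin": 4.545,"jaw": 0},{"tx": 10.1,"ty": -5.16,"tz": 1.6,"spin": 4.545,"jaw": 0},{"tx": 10.21,"ty": -5.25,"tz": 1.7,"spin": 4.545,"jaw": 0},{"tx": 10.21,"ty": -5.25,"tz": 1.8,"spin": 4.545,"jaw": 0},{"tx": 10.21,"ty": -5.25,"tz": 1.8,"spin": 4.545,"jaw": 0}]'

```text
t: 1.75
tcp_pos: [0.5967, -0.1879, 0.163]
tool_rot: [0.956, -0.293, -0.001, 0.0]
force: [-0.1, -0.1, 0.1]
finger_gap: -0.002
gripper_force: 0.0
```

```bash
python3 rel.py .054,-.145,.160 .054,-.140,.115 .054,-.178,.05
```

```text
t 1.75 disp tcp [ 0.0543 -0.1465  0.163 ] tool->disp
 [[ 1.     0.    -0.001]
 [ 0.    -1.    -0.001]
 [-0.001  0.001 -1.   ]] F [-0.  -0.1  0.1] gap -0.002 gf 0.0
.054,-.145,.160 -> [-0.0003 -0.0015  0.003 ]
.054,-.140,.115 -> [-0.0002 -0.0065  0.048 ]
.054,-.178,.05 -> [-0.0002  0.0314  0.113 ]
```

drive_effector --steps '[{"tz": 0.2,"jaw": 0},{"tz": 0.4,"jaw": 0},{"tz": 0.6,"jaw": 0},{"ty": 0.06,"tz": 0.8,"jaw": 0},{"ty": 0.14,"tz": 1,"jaw": 0},{"ty": 0.24,"tz": 1.2,"jaw": 0},{"ty": 0.34,"tz": 1.4,"jaw": 0},{"ty": 0.44,"tz": 1.6,"jaw": 0},{"ty": 0.5,"tz": 1.76,"jaw": 0},{"ty": 0.54,"tz": 1.9,"jaw": 0},{"ty": 0.56,"tz": 2,"jaw": 0},{"ty": 0.56,"tz": 2.08,"jaw": 0},{"ty": 0.56,"tz": 2.12,"jaw": 0},{"ty": 0.56,"tz": 2.12,"jaw": 0}]'

```text
t: 3.15
tcp_pos: [0.5816, -0.2101, 0.0569]
tool_rot: [0.956, -0.293, -0.0, -0.0]
force: [0.1, -1.3, 2.2]
finger_gap: -0.001
gripper_force: 1.3
```

```bash
python3 rel.py
```

```text
t 3.15 disp tcp [ 0.0542 -0.1733  0.0569] tool->disp
 [[ 1.     0.001 -0.001]
 [ 0.001 -1.     0.   ]
 [-0.001 -0.    -1.   ]] F [ 0.8 -1.   2.2] gap -0.001 gf 1.2746596265060361
```

Scaled: 0.004 m is 0.08, 0.002 m is 0.04.

drive_effector --steps '[{"tz": 0.04,"jaw": 0},{"tz": 0.08,"jaw": 0},{"tz": 0.08,"jaw": 0}]'

```text
t: 3.45
tcp_pos: [0.5815, -0.2104, 0.0538]
tool_rot: [0.956, -0.293, -0.0, 0.0]
force: [-2.1, -2.4, 6.6]
finger_gap: 0.0
gripper_force: 3.3
```

drive_effector --steps '[{"tz": 0.04,"jaw": 0},{"tz": 0.08,"jaw": 0},{"tz": 0.08,"jaw": 0}]'

```text
t: 3.75
tcp_pos: [0.5818, -0.2106, 0.0534]
tool_rot: [0.956, -0.293, 0.0, 0.0]
force: [-6.0, -0.8, 26.1]
finger_gap: -0.002
gripper_force: 13.4
```

drive_effector --steps '[{"tz": -0.6,"jaw": 0},{"tz": -1.6,"jaw": 0},{"tz": -2.6,"jaw": 0},{"tz": -3.6,"jaw": 0.3},{"tz": -4.6,"jaw": 0.5},{"tz": -5.4,"jaw": 0.5},{"tz": -5.4,"jaw": 0.5}]'

```text
t: 4.45
tcp_pos: [0.5842, -0.2107, 0.3257]
tool_rot: [0.956, -0.293, 0.006, 0.001]
force: [0.6, -0.8, 0.1]
finger_gap: 0.502
gripper_force: 0.0
```

```bash
python3 rel.py -.108,0,.280 -.108,0,.335; python3 - <<'E'
from h import *
R,o=frame()
for n in('scene','top'):
    d=shot(n);P=d['P'];p=d['pixels'].astype(int);r,g,b=p[...,0],p[...,1],p[...,2]
    Q=(P-o)@R
    loc=(abs(Q[...,0]-.054)<.03)&(Q[...,1]<-.07)&(Q[...,1]>-.21)&(Q[...,2]<.13)
    m=(b>1.6*r)&(b>60)&loc
    print(n,m.sum(),Q[m].min(0).round(3),Q[m].max(0).round(3))
    save(d,n+'1.png')
E
```

```text
t 4.45 disp tcp [ 0.0567 -0.1724  0.3257] tool->disp
 [[ 1.     0.001  0.011]
 [ 0.001 -1.     0.002]
 [ 0.011 -0.002 -1.   ]] F [ 1.  -0.3  0.1] gap 0.502 gf 0.0
-.108,0,.280 -> [-0.165  -0.1725  0.0441]
-.108,0,.335 -> [-0.1644 -0.1726 -0.0109]
scene 406 [ 0.04  -0.191  0.001] [ 0.07  -0.078  0.041]
top 130 [ 0.04  -0.128  0.019] [ 0.066 -0.078  0.037]
```

drive_effector --steps '[{"tx": -0.9,"tz": -0.4,"jaw": 0.5},{"tx": -1.8,"ty": -0.2,"tz": -0.4,"jaw": 0.5},{"tx": -2.6,"ty": -0.8,"tz": -0.4,"jaw": 0.5},{"tx": -3.1,"ty": -1.6,"tz": -0.4,"jaw": 0.5},{"tx": -3.28,"ty": -2.5,"tz": -0.4,"jaw": 0.5},{"tx": -3.28,"ty": -3.3,"tz": -0.4,"jaw": 0.5},{"tx": -3.29,"ty": -3.45,"tz": -0.4,"jaw": 0.5},{"tx": -3.29,"ty": -3.45,"tz": -0.4,"jaw": 0.5},{"tx": -3.29,"ty": -3.45,"tz": -0.4,"jaw": 0.5}]'

```text
t: 5.45
tcp_pos: [0.541, 0.0243, 0.3374]
tool_rot: [0.956, -0.293, -0.002, 0.001]
force: [-0.4, -1.2, -0.6]
finger_gap: 0.499
gripper_force: 0.0
```

```bash
python3 rel.py -.108,0,.285; python3 - <<'E'
from h import *
R,o=frame()
L=[]
for n in('scene','wrist'):
    d=shot(n); save(d,n+'2.png');L.append(d['pixels'])
    P=d['P'];p=d['pixels'].astype(int);r,g,b=p[...,0],p[...,1],p[...,2]
    Q=(P-o)@R;m=(r>2*g)&(r>2*b)&(r>60)&(Q[...,2]>.2)&(Q[...,2]<.31)&(abs(Q[...,1])<.05)&(abs(Q[...,0]+.08)<.06)
    t=m&(Q[...,2]>.272);print(n,m.sum(),Q[t].min(0).round(4),Q[t].max(0).round(4),Q[t].mean(0).round(4)) if t.any() else print(n,m.sum())
cv2.imwrite('pics/c2.png',cv2.resize(np.hstack(L),(800,300))[:,:,::-1])
E
```

```text
t 5.45 disp tcp [-0.111  -0.0021  0.3374] tool->disp
 [[ 1.     0.    -0.004]
 [ 0.    -1.    -0.002]
 [-0.004  0.002 -1.   ]] F [ 0.3 -1.2 -0.6] gap 0.499 gf 0.0
-.108,0,.285 -> [ 0.0032 -0.0023  0.0524]
scene 128 [-0.1168 -0.0043  0.2821] [-0.0957  0.0043  0.293 ] [-1.057e-01 -1.000e-04  2.902e-01]
wrist 2193 [-0.1189 -0.0029  0.2765] [-0.0962  0.0059  0.2938] [-0.1069  0.0015  0.2915]
```

View pics/c2.png

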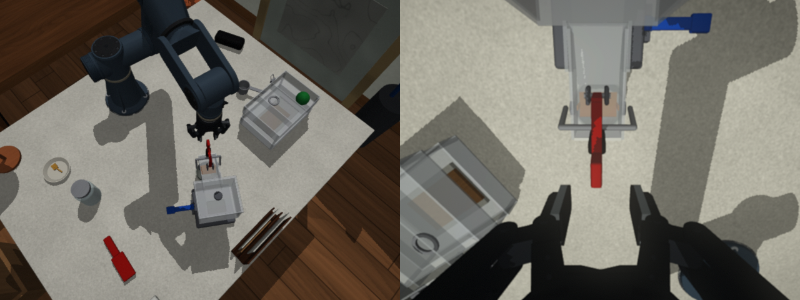

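Scaled: 0.051 m is 1.02, 0.03 m is 0.6.

drive_effector --steps '[{"tx": 0.06,"ty": -0.04,"tz": 0.6,"jaw": 0.5},{"tx": 0.06,"ty": -0.04,"tz": 1.02,"jaw": 0.5},{"tx": 0.06,"ty": -0.04,"tz": 1.02,"jaw": 0.3},{"tx": 0.06,"ty": -0.04,"tz": 1.02,"jaw": 0},{"tx": 0.06,"ty": -0.04,"tz": 1.02,"jaw": 0},{"tx": 0.06,"ty": -0.04,"tz": 1.02,"jaw": 0},{"tx": 0.06,"ty": -0.04,"tz": 1.02,"jaw": 0}]' --grip_n 25

```text
t: 6.25
tcp_pos: [0.5464, 0.0243, 0.289]
tool_rot: [0.956, -0.293, 0.001, 0.0]
force: [1.8, -1.6, -3.0]
finger_gap: 0.114
gripper_force: 28.5
```

```bash
python3 rel.py; python3 - <<'E'
from math import *
r=hypot(58,76)
a0=atan2(-58,76)
for th in [.1*i for i in range(1,13)]:
    print(round(th,1),round(r*sin(a0+th)+58,1),round(-(r*cos(a0+th)-76),1))
E
```

```text
t 6.25 disp tcp [-0.1065  0.0009  0.289 ] tool->disp
 [[ 1.     0.     0.002]
 [ 0.    -1.     0.   ]
 [ 0.002 -0.    -1.   ]] F [ 2.4 -0.3 -3. ] gap 0.114 gf 28.54138970375061
0.1 7.9 -5.4
0.2 16.3 -10.0
0.3 25.1 -13.7
0.4 34.2 -16.6
0.5 43.5 -18.5
0.6 53.0 -19.5
0.7 62.6 -19.5
0.8 72.1 -18.6
0.9 81.5 -16.7
1.0 90.6 -13.9
1.1 99.4 -10.2
1.2 107.8 -5.6
```

Scaled: 0.095 m is 1.9, 0.0906 m is 1.812.

drive_effector --steps '[{"tx": 0.08,"tz": -0.06,"jaw": 0},{"tx": 0.16,"tz": -0.108,"jaw": 0},{"tx": 0.326,"tz": -0.2,"jaw": 0},{"tx": 0.502,"tz": -0.274,"jaw": 0},{"tx": 0.684,"tz": -0.332,"jaw": 0},{"tx": 0.87,"tz": -0.37,"jaw": 0},{"tx": 1.06,"tz": -0.39,"jaw": 0},{"tx": 1.252,"tz": -0.39,"jaw": 0},{"tx": 1.442,"tz": -0.372,"jaw": 0},{"tx": 1.63,"tz": -0.334,"jaw": 0},{"tx": 1.812,"tz": -0.278,"jaw": 0},{"tx": 1.9,"tz": -0.24,"jaw": 0},{"tx": 1.9,"tz": -0.24,"jaw": 0},{"tx": 1.9,"tz": -0.24,"jaw": 0}]' --grip_n 25

```text
t: 7.65
tcp_pos: [0.6257, -0.0295, 0.3008]
tool_rot: [0.956, -0.293, 0.002, 0.001]
force: [0.4, -1.6, 2.0]
finger_gap: 0.111
gripper_force: 29.2
```

```bash
python3 rel.py
```

```text
t 7.65 disp tcp [-0.0106  0.0009  0.3008] tool->disp
 [[ 1.     0.     0.004]
 [ 0.    -1.     0.   ]
 [ 0.004 -0.    -1.   ]] F [ 1.3 -1.1  2. ] gap 0.111 gf 29.197710156440735
```

Scaled: -0.12 m is -2.4, -0.1 m is -2.

drive_effector --steps '[{"jaw": 0.3},{"jaw": 0.5},{"jaw": 0.5},{"tz": -0.8,"jaw": 0.5},{"tx": -0.4,"tz": -1.3,"jaw": 0.5},{"tx": -1.2,"tz": -1.3,"jaw": 0.5},{"tx": -2,"tz": -1.3,"jaw": 0.5},{"tx": -2.4,"tz": -1.3,"jaw": 0.5},{"tx": -2.4,"tz": -1.3,"jaw": 0.5},{"tx": -2.4,"tz": -1.3,"jaw": 0.5}]'

```text
t: 8.65
tcp_pos: [0.5257, 0.0388, 0.3657]
tool_rot: [0.956, -0.293, 0.001, -0.0]
force: [0.9, -0.8, 0.2]
finger_gap: 0.5
gripper_force: 0.0
```

```bash
python3 rel.py -.097,0,.243; python3 - <<'E'
from h import *
R,o=frame()
L=[]
for n in('scene','wrist'):
    d=shot(n); save(d,n+'3.png');L.append(d['pixels'])
    P=d['P'];p=d['pixels'].astype(int);r,g,b=p[...,0],p[...,1],p[...,2]
    Q=(P-o)@R;reg=(Q[...,2]>.2)&(Q[...,2]<.31)&(abs(Q[...,1])<.05)&(abs(Q[...,0]+.07)<.1)
    m=(r>2*g)&(r>2*b)&(r>60)&reg
    print(n,'red',m.sum(),np.percentile(Q[m],[2,50,98],axis=0).round(4).tolist() if m.any() else '')
    m=(p.max(-1)<45)&(abs(Q[...,0]+.1)<.02)&(abs(Q[...,1])<.013)&(Q[...,2]>.22)&(Q[...,2]<.27)
    print(n,'grip',m.sum(),np.percentile(Q[m],[2,50,98],axis=0).round(4).tolist() if m.any() else '')
L[0]=cv2.resize(L[0][180:420,220:540],(640,480))
cv2.imwrite('pics/c3.png',cv2.resize(np.hstack(L),(800,300))[:,:,::-1])
E
```

```text
t 8.65 disp tcp [-0.1318  0.0013  0.3657] tool->disp
 [[ 1.     0.001  0.002]
 [ 0.001 -1.     0.001]
 [ 0.002 -0.001 -1.   ]] F [ 1.2 -0.1  0.2] gap 0.5 gf 0.0
-.097,0,.243 -> [0.0345 0.0014 0.1228]
scene red 88 [[-0.0519, -0.004, 0.2164], [-0.0109, 0.0004, 0.2899], [-0.0022, 0.0039, 0.3088]]
scene grip 65 [[-0.0995, -0.0075, 0.2212], [-0.0903, -0.0005, 0.2478], [-0.0886, 0.007, 0.2541]]
wrist red 1795 [[-0.0548, -0.0029, 0.2865], [-0.031, 0.0013, 0.3004], [-0.007, 0.0055, 0.3096]]
wrist grip 250 [[-0.0985, -0.0056, 0.2209], [-0.0906, 0.0016, 0.2452], [-0.0902, 0.0088, 0.2531]]
```

View pics/c3.png

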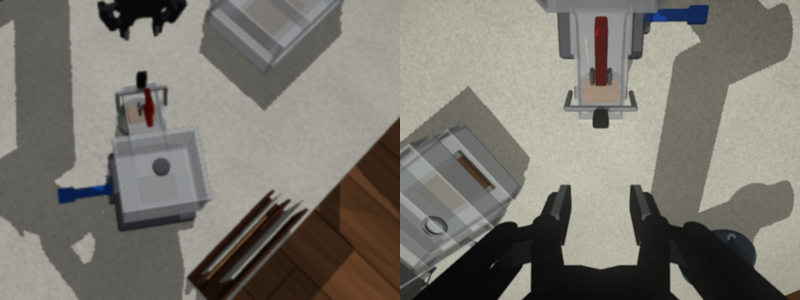

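drive_effector --steps '[{"tx": 0.2,"ty": 0.02,"tz": 0.6,"jaw": 0.5},{"tx": 0.4,"ty": 0.02,"tz": 1.2,"jaw": 0.5},{"tx": 0.6,"ty": 0.02,"tz": 1.8,"jaw": 0.5},{"tx": 0.61,"ty": 0.02,"tz": 2.2,"jaw": 0.5},{"tx": 0.61,"ty": 0.02,"tz": 2.36,"jaw": 0.5},{"tx": 0.61,"ty": 0.02,"tz": 2.36,"jaw": 0.5},{"tx": 0.61,"ty": 0.02,"tz": 2.36,"jaw": 0.2},{"tx": 0.61,"ty": 0.02,"tz": 2.36,"jaw": 0},{"tx": 0.61,"ty": 0.02,"tz": 2.36,"jaw": 0},{"tx": 0.61,"ty": 0.02,"tz": 2.36,"jaw": 0},{"tx": 0.61,"ty": 0.02,"tz": 2.36,"jaw": 0}]' --grip_n 50

```text
t: 9.85
tcp_pos: [0.5512, 0.021, 0.2487]
tool_rot: [0.956, -0.293, 0.002, -0.001]
force: [2.3, 3.1, 4.6]
finger_gap: 0.199
gripper_force: 50.8
```

```bash
python3 rel.py;  python3 - <<'E'
from math import *
# grasp pt relative to pivot (x,z)
x,z=-26,110
r=hypot(x,z);a=atan2(x,z)
for th in [.07*i for i in range(1,12)]:
    print(round(th,2),round(r*sin(a-th)-x,1),round(z-r*cos(a-th),1))
E
```

```text
t 9.85 disp tcp [-0.1007  0.0009  0.2487] tool->disp
 [[ 1.     0.001  0.003]
 [ 0.001 -1.     0.002]
 [ 0.003 -0.002 -1.   ]] F [0.2 3.8 4.6] gap 0.199 gf 50.831923484802246
0.07 -7.6 2.1
0.14 -15.1 4.7
0.21 -22.4 7.8
0.28 -29.4 11.5
0.35 -36.1 15.6
0.42 -42.6 20.2
0.49 -48.7 25.2
0.56 -54.5 30.6
0.63 -59.8 36.4
0.7 -64.7 42.6
0.77 -69.2 49.1
```

Scaled: -0.065 m is -1.3, -0.0635 m is -1.27.

drive_effector --steps '[{"tx": -0.152,"tz": 0.042,"jaw": 0},{"tx": -0.302,"tz": 0.094,"jaw": 0},{"tx": -0.448,"tz": 0.156,"jaw": 0},{"tx": -0.588,"tz": 0.23,"jaw": 0},{"tx": -0.722,"tz": 0.312,"jaw": 0},{"tx": -0.852,"tz": 0.404,"jaw": 0},{"tx": -0.974,"tz": 0.504,"jaw": 0},{"tx": -1.09,"tz": 0.612,"jaw": 0},{"tx": -1.196,"tz": 0.728,"jaw": 0},{"tx": -1.27,"tz": 0.82,"jaw": 0},{"tx": -1.3,"tz": 0.86,"jaw": 0},{"tx": -1.3,"tz": 0.86,"jaw": 0}]'

```text
t: 11.05
tcp_pos: [0.4984, 0.0572, 0.2065]
tool_rot: [0.956, -0.293, 0.004, -0.001]
force: [0.8, 2.0, 10.6]
finger_gap: 0.198
gripper_force: 58.7
```

```bash
python3 rel.py
```

```text
t 11.05 disp tcp [-0.1647  0.0012  0.2065] tool->disp
 [[ 1.     0.001  0.006]
 [ 0.001 -1.     0.003]
 [ 0.006 -0.003 -1.   ]] F [-0.4  2.1 10.6] gap 0.198 gf 58.70361685752869
```

Scaled: 0.0045 m is 0.09, -0.003 m is -0.06.

drive_effector --steps '[{"tx": -0.04,"tz": 0.06,"jaw": 0},{"tx": -0.06,"tz": 0.09,"jaw": 0},{"tx": -0.06,"tz": 0.09,"jaw": 0},{"tx": -0.06,"tz": 0.09,"jaw": 0}]'

```text
t: 11.45
tcp_pos: [0.4959, 0.0589, 0.2024]
tool_rot: [0.956, -0.293, 0.004, -0.001]
force: [-0.5, 1.8, 13.0]
finger_gap: 0.198
gripper_force: 59.6
```

```bash
python3 rel.py; python3 - <<'E'
from h import *
R,o=frame()
d=shot('scene');save(d,'scene4.png');w=shot('wrist');t=shot('top')
L=[cv2.resize(d['pixels'][180:420,220:540],(640,480)),w['pixels'],cv2.resize(t['pixels'][80:280,220:487],(640,480))]
Q=(w['P']-o)@R;p=w['pixels'].astype(int)
cv2.imwrite('pics/c4.png',cv2.resize(np.hstack(L[:2]),(800,300))[:,:,::-1])
P=(d['P']-o)@R;p=d['pixels'].astype(int)
m=(p.max(-1)-p.min(-1)<30)&(abs(P[...,1])<.055)&(abs(P[...,1])>.04)&(P[...,0]>-.14)&(P[...,0]<-.05)&(P[...,2]>.15)&(P[...,2]<.2)
print('bail',m.sum(),np.median(P[m],0))
E
```

```text
t 11.45 disp tcp [-0.1677  0.0012  0.2024] tool->disp
 [[ 1.     0.001  0.006]
 [ 0.001 -1.     0.004]
 [ 0.006 -0.004 -1.   ]] F [-1.4  1.2 13. ] gap 0.198 gf 59.58362638950348
bail 84 [-0.10805992 -0.0410441   0.15807806]
```

View pics/c4.png

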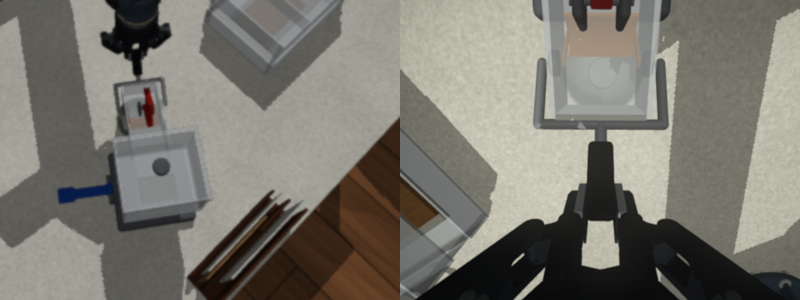

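Scaled: 0.003 m is 0.06, -0.002 m is -0.04.

drive_effector --steps '[{"tx": -0.04,"tz": 0.06,"jaw": 0},{"tx": -0.04,"tz": 0.06,"jaw": 0},{"tx": -0.04,"tz": 0.06,"jaw": 0}]'

```text
t: 11.9
tcp_pos: [0.4959, 0.059, 0.2021]
tool_rot: [0.956, -0.293, 0.006, -0.0]
force: [-2.0, 0.1, 29.4]
finger_gap: 0.196
gripper_force: 61.6
```

```bash
python3 rel.py
```

```text
t 11.9 disp tcp [-0.1677  0.0014  0.2021] tool->disp
 [[ 1.     0.002  0.012]
 [ 0.002 -1.     0.004]
 [ 0.012 -0.004 -1.   ]] F [-1.7 -1.1 29.4] gap 0.196 gf 61.57237529754639
```

drive_effector --steps '[{"tx": -0.04,"tz": 0.06,"jaw": 0},{"tx": -0.04,"tz": 0.06,"jaw": 0},{"tx": -0.04,"tz": 0.06,"jaw": 0}]'

```text
t: 12.2
tcp_pos: [0.496, 0.0592, 0.2018]
tool_rot: [0.956, -0.292, 0.009, 0.0]
force: [-5.4, -2.8, 45.4]
finger_gap: 0.201
gripper_force: 63.6
```

```bash
python3 rel.py;  python3 - <<'E'
from h import *
R,o=frame()
w=shot('wrist');Q=(w['P']-o)@R;u=np.mgrid[0:480,0:640][1]
# bail crossbar points: grey, beside the grip
p=w['pixels'].astype(int)
m=(Q[...,2]>.14)&(Q[...,2]<.2)&(abs(Q[...,1])<.046)&(abs(Q[...,1])>.015)&(Q[...,0]<-.085)&(Q[...,0]>-.15)
print(m.sum(),np.percentile(Q[m],[5,50,95],axis=0).round(4))
m=(p.max(-1)<50)&(abs(Q[...,1])<.008)&(Q[...,2]>.16)&(Q[...,2]<.24)&(Q[...,0]<-.1)&(Q[...,0]>-.2)
q=Q[m];print(m.sum(),np.percentile(q,[5,50,95],axis=0).round(4));print(np.degrees(np.arctan(np.polyfit(q[:,2],q[:,0],1)[0])))
E
```

```text
t 12.2 disp tcp [-0.1678  0.0015  0.2018] tool->disp
 [[ 1.     0.002  0.017]
 [ 0.002 -1.     0.005]
 [ 0.017 -0.005 -1.   ]] F [-2.9 -5.4 45.4] gap 0.201 gf 63.60801100730896
10048 [[-0.1207 -0.0434  0.1519]
 [-0.103  -0.0152  0.171 ]
 [-0.0866  0.0423  0.1762]]
4922 [[-1.654e-01 -6.900e-03  1.787e-01]
 [-1.502e-01  2.000e-04  2.007e-01]
 [-1.314e-01  7.200e-03  2.147e-01]]
-40.78695749060519
```

Scaled: -0.003 m is -0.06, 0.002 m is 0.04.

drive_effector --steps '[{"tx": 0.04,"tz": -0.06,"jaw": 0},{"tx": 0.04,"tz": -0.06,"jaw": 0},{"tx": 0.04,"tz": -0.06,"jaw": 0}]'

```text
t: 12.55
tcp_pos: [0.496, 0.059, 0.2021]
tool_rot: [0.956, -0.293, 0.006, -0.0]
force: [-3.4, 0.1, 28.5]
finger_gap: 0.202
gripper_force: 61.6
```

```bash
python3 rel.py; python3 - <<'E'
from h import *
R,o=frame()
d=shot('scene');p=d['pixels'].astype(int);Q=(d['P']-o)@R;r,g,b=p[...,0],p[...,1],p[...,2]
m=(b>1.6*r)&(b>60)&(abs(Q[...,0]-.054)<.03)&(Q[...,1]<-.07)&(Q[...,1]>-.21)&(Q[...,2]<.13);print('lever',m.sum(),Q[m].max(0))
m=(r>2*g)&(r>2*b)&(Q[...,2]>.2)&(abs(Q[...,1])<.03)&(abs(Q[...,0]+.05)<.08);print('catch',m.sum(),np.percentile(Q[m],[2,50,98],axis=0).round(3))
E
```

```text
t 12.55 disp tcp [-0.1677  0.0014  0.2021] tool->disp
 [[ 1.     0.001  0.012]
 [ 0.001 -1.     0.005]
 [ 0.012 -0.005 -1.   ]] F [-2.9 -1.9 28.5] gap 0.202 gf 61.56880259513855
lever 388 [ 0.06927422 -0.08031898  0.04072159]
catch 159 [[-0.052 -0.005  0.212]
 [-0.016 -0.001  0.291]
 [-0.003  0.004  0.311]]
```

Lever down, catch back, handle held firmly on its stop.

```bash
python3 -c "
from station import manip
print(manip.sign_off())"
```

```text
the job is handed in; nothing more can be done
None
```

The clamp lever is pressed to its stop and stays down, the red catch is flipped right back, and the arm is holding the pour handle at its forward stop so the gate stays wide open; I handed in at about 12.6 s, without measuring the bowl or the other objects again at the end.

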